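# Find the key that opens the ticket machine's cash drawer

## Task

One of the three keys in the wooden rack opens the white cash drawer unit, and nobody remembers which: try them in its lock, one after another, pushing each fully down and turning it clockwise (seen from above). Stand any key that will not turn back in the rack, pushed down; with the one that does, turn the lock all the way, leave that key in the lock, then pull the drawer fully open. Do not let a key fall, and leave the paper roll, calculator and pen cup where they are.

Things in the scene. Friction and masses are not known exactly. Their poses are not given: they have to be found in the camera images.
- till: Fixed white steel cash drawer unit, 180 mm deep (x), 220 mm wide (y), 110 mm tall, origin under its centre; x points from its front (drawer) to its back, y to its left. Lock in its top. All three keys go into the lock, but hidden wards, changed for each episode, let just one turn; the other two stop after about 0.3 rad, and the fingers then slip round the head. A turned key is trapped until turned back.
- keyhole (a point): Keyhole centre, on the lock's flat steel face (48 mm square): 112 mm above the counter, 86 mm behind the drawer's front; axes as the unit's. A 13 mm square hole for the shaft lies on a 9 mm wide, 37 mm long slot along y for the bits. A key goes in with its x along this y (either way round), 43 mm deep, until its collar rests on the face (head centre 27 mm above it).
- plug (a joint): The lock, turned by a key: 0 at the start (locked), grows as the key turns clockwise seen from above, 1.2 rad at its stop. The key has 0.1 to 0.3 rad of play either way, so it must itself turn 1.3 to 1.5 rad. Turns easily (0.04 N m), stays where left. The bolt frees the drawer by 0.85 rad. Two dark bars on the lock's face turn with it.
- key_a_head (a point): Key, about 45 g, upright in any rack slot. Round black head, 18 mm across, 30 mm tall, white line along x on top; this point is its middle. Along z below it: collar (24 mm wide) underside 27 mm, tip of the 8 mm round shaft 70 mm. The two bits, 4 mm thick, are bars along x, 16 mm out to both sides of the axis: one 34 to 38 mm below this point (as on all keys), the other 42 to 46 mm below.
- key_b_head (a point): Key, about 45 g, upright in any rack slot. Round black head, 18 mm across, 30 mm tall, white line along x on top; this point is its middle. Along z below it: collar (24 mm wide) underside 27 mm, tip of the 8 mm round shaft 70 mm. The two bits, 4 mm thick, are bars along x, 16 mm out to both sides of the axis: one 34 to 38 mm below this point (as on all keys), the other 50 to 54 mm below.
- key_c_head (a point): Key, about 45 g, upright in any rack slot. Round black head, 18 mm across, 30 mm tall, white line along x on top; this point is its middle. Along z below it: collar (24 mm wide) underside 27 mm, tip of the 8 mm round shaft 70 mm. The two bits, 4 mm thick, are bars along x, 16 mm out to both sides of the axis: one 34 to 38 mm below this point (as on all keys), the other 58 to 62 mm below.
- rack: Wooden key rack, fixed, 60 mm (x) x 180 mm (y) x 50 mm tall; origin at the centre of its underside. Three slots from above, 46 mm deep, 15 mm wide in x and 37 mm long in y; a key stands in one with its collar on the rack's top, its shaft at rack x = 0 and y = -55, 0 or +55 mm, its x along rack y. Head centres are then 77 mm above the counter.
- drawer_pull (a point): Dark steel pull lug on the drawer front: sticks out 34 mm towards the unit's -x, 12 mm wide in y, 26 mm tall, its top 92 mm above the counter. This point is 15 mm from its free end, 13 mm under its top; axes as the unit's.
- drawer (a joint): The drawer: 0 shut, grows as it slides out towards the unit's -x side (its front), 0.08 m fully open. Held by the bolt until unlocked; then it slides with about 2 N and stays where it is left.
- ticket_roll: Bystander: white paper roll standing on end, 70 mm across, 58 mm tall, origin under its centre.
- calculator: Bystander: grey desk calculator lying flat, 105 x 150 x 18 mm, origin under its centre.
- pen_cup: Bystander: empty steel pen cup, 76 mm across, 95 mm tall, origin under its centre.
Mind the look-alikes: they are no part of the job. Leave any pink or purple look-alike of the part that bears key_a_head alone. Leave any yellow look-alike of the part that bears key_b_head alone.

How it is judged (in metres and radians):
On the way, in this order (a step that is already met when the one before it is completed fails the run):
1. a key is in the lock and has turned it at least 0.9 rad (((horizontal distance between key_a_head and keyhole below 0.008 m and z of key_a_head in the frame of keyhole between 0.018 and 0.034 m and angle between key_a_head's own z axis and vertical below 0.2 rad) or (horizontal distance between key_b_head and keyhole below 0.008 m and z of key_b_head in the frame of keyhole between 0.018 and 0.034 m and angle between key_b_head's own z axis and vertical below 0.2 rad) or (horizontal distance between key_c_head and keyhole below 0.008 m and z of key_c_head in the frame of keyhole between 0.018 and 0.034 m and angle between key_c_head's own z axis and vertical below 0.2 rad)) and value of joint plug above 0.9 rad), for 0.2 s.
2. the drawer is pulled open (value of joint drawer above 0.06 m), for 0.2 s.
At the end, for the whole second after the job is handed in: The lock is still turned at least 0.9 rad (of 1.2) with a key upright and fully down in it (within 8 mm), the drawer is more than 60 mm open (of 80) and still, and each other key stands in any slot of the rack, fully down (within 9 mm) and upright (within 0.25 rad) (all of step 1 and value of joint drawer above 0.06 m and velocity of joint drawer below 0.02 m/s and ((horizontal distance between key_a_head and keyhole below 0.008 m and z of key_a_head in the frame of keyhole between 0.018 and 0.034 m and angle between key_a_head's own z axis and vertical below 0.2 rad) or (z of key_a_head in the frame of rack between 0.068 and 0.084 m and angle between key_a_head's own z axis and vertical below 0.25 rad and x of key_a_head in the frame of rack between -0.03 and 0.03 m and y of key_a_head in the frame of rack between -0.09 and 0.09 m)) and ((horizontal distance between key_b_head and keyhole below 0.008 m and z of key_b_head in the frame of keyhole between 0.018 and 0.034 m and angle between key_b_head's own z axis and vertical below 0.2 rad) or (z of key_b_head in the frame of rack between 0.068 and 0.084 m and angle between key_b_head's own z axis and vertical below 0.25 rad and x of key_b_head in the frame of rack between -0.03 and 0.03 m and y of key_b_head in the frame of rack between -0.09 and 0.09 m)) and ((horizontal distance between key_c_head and keyhole below 0.008 m and z of key_c_head in the frame of keyhole between 0.018 and 0.034 m and angle between key_c_head's own z axis and vertical below 0.2 rad) or (z of key_c_head in the frame of rack between 0.068 and 0.084 m and angle between key_c_head's own z axis and vertical below 0.25 rad and x of key_c_head in the frame of rack between -0.03 and 0.03 m and y of key_c_head in the frame of rack between -0.09 and 0.09 m))); the robot touches nothing.
It fails at once if the paper roll, calculator or pen cup was pushed more than 30 mm (distance of any of ticket_roll, calculator, pen_cup from where it was at the start of the episode above 0.03 m).
It fails at once if a key fell over (angle between any of key_a_head, key_b_head, key_c_head's own z axis and vertical above 1.2 rad).
It also fails if it takes over 72 s, if anything falls off the work surface, if the arm or the gripper's body presses on something with over 40 N, if the wrist force passes 120 N, or if a joint passes its speed limit or range.

## Robot

A 6-joint arm with a two-finger parallel gripper is mounted at the origin on the work surface. World frame = base frame: x ahead of the robot, y to its left, z up, the work surface at z = 0. Lengths are in mm, angles in degrees, forces in N, time in s.
With the tool pointing down it reaches from about 300 to 850 mm from the base axis. Payload 4.2 kg.
Tool frame: the origin (TCP) lies on the centre line of the jaws, within the pads' length; the fingertips stand 14 mm ahead of it and the grasp point (between the pads) lies 5 mm behind it; z points along the fingers, y is the direction in which the jaws open and shut (so a half turn about z gives the same grasp; the last joint's range is limited). The gripper opens to 91 mm and grips with 3 to 60 N. Pads are 32 mm wide; open, the fingers measure 118 mm over their backs; the gripper's body (76 mm by 178 mm) begins 60 mm behind the grasp point.
Start: joints at [68.411, 18.312, 89.639, -0, 72.044, -1.146], TCP at [200.837, 538.801, 227.976] pointing down, gripper open.
Joint ranges: [-177.97, 177.97], [-48.28, 115.42], [12.27, 149.76], [-77.06, 257.06], [2.81, 150.46], [-146.56, 146.56]. Speed limits (degrees/s): [147.25, 147.25, 180, 180, 180, 180].

## Interface

Orientations are given as [roll, pitch, yaw] about the fixed x, y, z axes, in that order (R = Rz(yaw) Ry(pitch) Rx(roll)).
In Python, from workcell import env gives the robot as it stands.
- The arm moves only by the tool play_rows, never from a script. Its argument "increments" is a list of rows, each a list of 5 numbers: the shift along the world's x, y, z in mm, then the turn about the world's z in degrees, then the closure, from 0 (fully open) to 1 (shut). In form: [[x, y, z, yaw, fingers], ...]. A call has 1 to 20 rows; each row shifts and turns the commanded pose from where the row before left it; what a row does not reach is not made up. A row lasts 1/8 s, in which the tool goes at most 62.5 mm and 10.7 degrees, less where a joint would pass 70% of its speed; a pose out of reach is approached as far as the arm can. A call is refused whole if a number of a shift passes 62.5 or a number of a turn 10.7, either way. A call with a gripper value outside its range is refused whole. The fingers move at their own pace and stop on an object; "newtons" is the grip in N (left out, the last holds). Time passes only in rows, so rows that do not move let the fingers close. It gives the time, the measured TCP pose, the force and the opening at its end, in the units of the state.
- env.state(): the state, without advancing time (a new reading comes with each control period).
- env.grab_frame(name): name is "scene" or "top" or "wrist"; returns the picture (384x512x3 uint8, red, green, blue); there is no depth.
- env.calibration(name): a dict with "fx", "fy", "cx", "cy" (pixels), "dist_coeffs" ([k1, k2, p1, p2, k3] as OpenCV has them; the pictures are not rectified), "R" (3x3) and "t" (3): a world point X has camera coordinates R X + t; the wrist camera has in their place "hand_eye" (4x4, takes a point from camera to tool coordinates, whose origin is the TCP and whose axes are the flange's). Camera axes: x right, y down, z forward; pixel columns grow to the right and rows downward; lengths in mm; the calibration is good to about 2 mm. A picture is of the moment at which its call begins: read the wrist's pose just before it. calibration takes no time and is no camera call.
- env.job_done(): hands the job in, once; it reports no verdict.
The state is a dict: "time_s": time; "qpos": joint angles; "qvel": joint speeds; "effort": joint torques, N m; "ee_pos": TCP position; "ee_rot": TCP orientation; "force": force on the tool from outside, world axes, zero at the start; "torque": the same for the moment, N m; "gripper_width": finger opening in mm.
Only numpy, scipy, OpenCV 4.12 (cv2) and the standard library are available. Lean on these libraries where they do the work, as an engineer would, in place of code of your own. Each camera call takes 0.05 s, during which the arm holds its last target.

## Working session

There is one attempt and no reset: what is moved stays moved. The work goes in short steps, Python scripts to look and compute and a tool call to move; the robot and the scene stay as the last step left them, time stands still between calls to the robot, and variables do not carry over. Pictures are saved under pics/ and viewed, and the job is handed in when it is done.

Besides the shell and the picture viewer there is one more tool, called as name(argument=value, ...), one argument or row to a line, values as JSON. play_rows: Moves the arm, as the interface text tells. Its arguments: {"type":"object","properties":{"increments":{"type":"array"},"newtons":{"type":"number"}},"required":["increments"]}

```bash
mkdir -p pics; python3 - <<'E'
from workcell import env
import cv2
print(env.state())
for n in("scene","top","wrist"):
    cv2.imwrite(f"pics/{n}0.png",env.grab_frame(n)[:,:,::-1]); print(n,env.calibration(n))
E
```

```text
{'time_s': 0.0, 'qpos': array([ 6.84102273e+01,  1.83505323e+01,  8.97065795e+01, -3.03229588e-04,
        7.20421128e+01, -1.14608841e+00]), 'qvel': array([ 0.08418838,  0.05118416,  0.04027688, -0.02416322,  0.05379851,
       -0.18323858]), 'effort': array([-2.87898129e-04, -4.12455225e+01, -2.31975532e+01,  7.27284956e-02,
        4.57423087e-02, -1.49977063e-04]), 'ee_pos': array([200.66739669, 538.34154161, 227.13018621]), 'ee_rot': array([-1.79900789e+02, -1.69642147e-03,  1.59556408e+02]), 'force': array([-0.6341773 , -0.41087824,  0.50897083]), 'torque': array([-0.01187021, -0.00723796, -0.02366959]), 'gripper_width': 91.24430408150674}
scene {'fx': 430.71440589652184, 'fy': 430.71440589652184, 'cx': 262.2001168371399, 'cy': 196.75855402662626, 'dist_coeffs': array([0.01625279, 0.        , 0.        , 0.        , 0.        ]), 'R': array([[ 0.4124325 ,  0.91094256,  0.00911563],
       [ 0.58200362, -0.25577984, -0.77191221],
       [-0.70083609,  0.32366701, -0.63566378]]), 't': array([-242.62538062, -267.21649834, 1481.04505472])}
top {'fx': 423.11273285292197, 'fy': 423.1
[... 213 characters left out ...]
  [-0.9756668 , -0.09179929, -0.19911603],
       [ 0.19784643,  0.02282161, -0.97996733]]), 't': array([-30.61485963, 599.09647047, 969.39646225])}
wrist {'fx': 326.2975214301196, 'fy': 326.2975214301196, 'cx': 258.83633509015687, 'cy': 189.46889422346518, 'dist_coeffs': array([-0.00133902,  0.        ,  0.        ,  0.        ,  0.        ]), 'hand_eye': array([[ 1.58025885e-03, -9.71616814e-01, -2.36555004e-01,
         6.61264395e+01],
       [ 9.99998733e-01,  1.48962292e-03,  5.61874249e-04,
        -7.89839052e-01],
       [-1.93548710e-04, -2.36555592e-01,  9.71617936e-01,
        -1.56507790e+02],
       [ 0.00000000e+00,  0.00000000e+00,  0.00000000e+00,
         1.00000000e+00]])}
```

View pics/scene0.png

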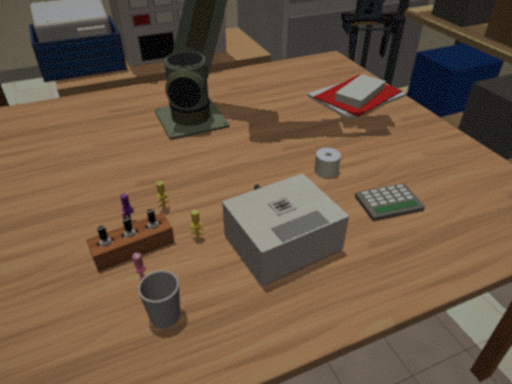

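View pics/top0.png

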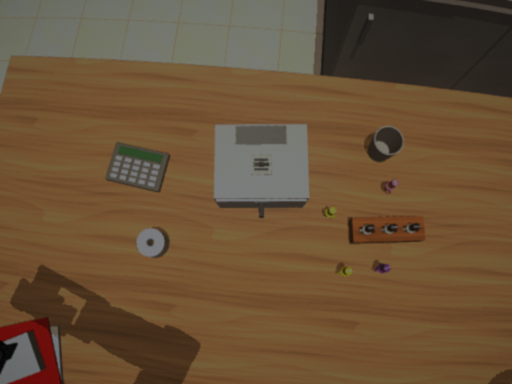

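View pics/wrist0.png

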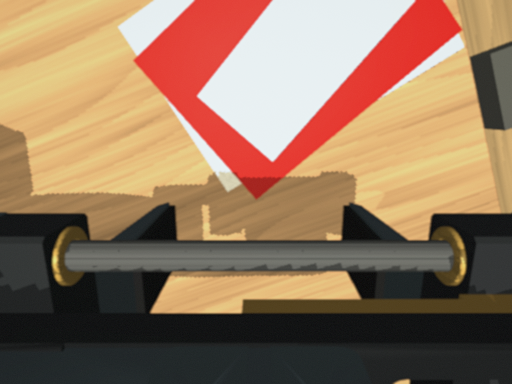

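The scene shows the rack at about (130,240) with three black-headed keys at (102,232), (127,224) and (151,216). The till is at (285,230) and the cup at (160,300). In the top view the keys are at (367,229), (390,229) and (411,228), the lock at (261,164) and the pull at (262,211).

Things that could be mistaken for keys, in the top view:
- yellow at (331,211) and (347,271)
- purple at (384,267)
- pink at (391,186)

The real keys are the black-headed ones in the rack, so I'll check those in a close crop.

```bash
cat > h.py <<'E'
from workcell import env
import cv2, numpy as np
from scipy.spatial.transform import Rotation as Ro
def ray(name,px,st=None):
    c=env.calibration(name); K=np.array([[c['fx'],0,c['cx']],[0,c['fy'],c['cy']],[0,0,1]])
    u=cv2.undistortPoints(np.array([[px]],float),K,c['dist_coeffs'])[0,0]; d=np.array([*u,1])
    if name=='wrist':
        st=st or env.state(); R=Ro.from_euler('xyz',st['ee_rot'],degrees=True).as_matrix(); H=c['hand_eye']
        return R@H[:3,3]+np.array(st['ee_pos']), R@H[:3,:3]@d
    return -c['R'].T@c['t'], c['R'].T@d
def onz(name,px,z,st=None):
    o,d=ray(name,px,st); return o+d*(z-o[2])/d[2]
def proj(name,X,st=None):
    c=env.calibration(name); K=np.array([[c['fx'],0,c['cx']],[0,c['fy'],c['cy']],[0,0,1]])
    if name=='wrist':
        R=Ro.from_euler('xyz',st['ee_rot'],degrees=True).as_matrix(); H=c['hand_eye']
        T=np.eye(4);T[:3,:3]=R;T[:3,3]=st['ee_pos'];M=np.linalg.inv(T@H);Rc,t=M[:3,:3],M[:3,3]
    else: Rc,t=c['R'],c['t']
    return cv2.projectPoints(np.array([X],float),cv2.Rodrigues(Rc)[0],t,K,c['dist_coeffs'])[0][0,0]
E
python3 - <<'E'
from h import *
im=cv2.imread('pics/top0.png')
a=cv2.resize(im[110:230,200:320],None,fx=4,fy=4,interpolation=cv2.INTER_CUBIC)
b=cv2.resize(im[195:255,335:435],None,fx=4,fy=4,interpolation=cv2.INTER_CUBIC)
cv2.imwrite('pics/c1.png',a)
cv2.imwrite('pics/c2.png',cv2.convertScaleAbs(b,alpha=2))
for n,p,z in(("lock",(261,164),112),("k1",(367,229),92),("k2",(390,229),92),("k3",(411,228),92),("pull",(262,211),92),("cup",(388,143),95),("tillTL",(215,125),110),("TR",(307,125),110),("BL",(215,203),110),("BR",(308,200),110),("yel",(331,211),30),("pk",(391,186),30)): print(n,onz('top',p,z).round(1))
E
```

```text
lock [648.3  20.1 112. ]
k1 [ 521.3 -240.4   92. ]
k2 [ 526.1 -295.3   92. ]
k3 [ 532.8 -346.    92. ]
pull [541.1   7.6  92. ]
cup [ 735.3 -282.9   95. ]
tillTL [735.  138.8 110. ]
TR [755.6 -80.8 110. ]
BL [546.7 116.9 110. ]
BR [573.8 -95.7 110. ]
yel [ 566.2 -163.1   30. ]
pk [ 644.2 -312.9   30. ]
```

View pics/c1.png

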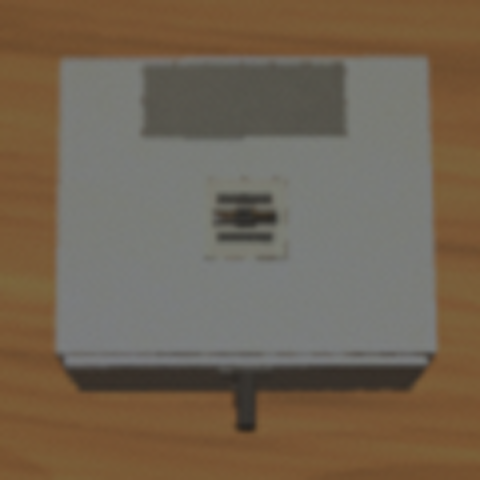

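View pics/c2.png

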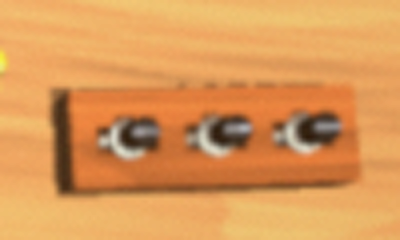

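The crops confirm black heads with white collars in the rack. The lock slot lies along y, and both the till and the rack have a yaw of about 6–7°. I'll move over the lock on the way to the rack and look at it with the wrist camera.

play_rows(
  increments=[
    [34,-40,0,-4.8,0],
    [34,-40,0,-4.8,0],
    [34,-40,0,-4.8,0],
    [34,-40,0,-4.8,0],
    [34,-40,0,-4.8,0],
    [34,-40,0,-4.8,0],
    [34,-40,0,-4.8,0],
    [34,-40,0,-4.8,0],
    [34,-40,0,-4.8,0],
    [34,-40,0,-4.8,0],
    [34,-40,0,-4.8,0],
    [34,-40,0,-4.8,0],
    [37,-38,5,-4.8,0],
    [0,0,0,0,0],
    [0,0,0,0,0],
  ],
)

```text
time_s: 2.02
ee_pos: [645.2, 21.0, 232.3]
ee_rot: [-179.9, -0.0, 97.2]
force: [-0.1, 0.7, 0.6]
gripper_width: 91.3
```

```bash
python3 - <<'E'
from h import *
s=env.state(); im=env.grab_frame('wrist')[:,:,::-1]
cv2.imwrite('pics/w1.png',im); import pickle; pickle.dump(s,open('w1.pkl','wb'))
print(s['time_s'],s['ee_pos'],s['ee_rot'],s['force'],s['qpos'])
E
```

```text
2.025 [645.21447224  20.99380098 232.2954676 ] [-1.79904837e+02 -4.19602283e-02  9.71567559e+01] [-0.11935172  0.66926382  0.60567591] [ 8.27333879e-01  2.46794321e+01  7.91415232e+01  3.21301821e-02
  7.62782558e+01 -6.33710543e+00]
```

View pics/w1.png

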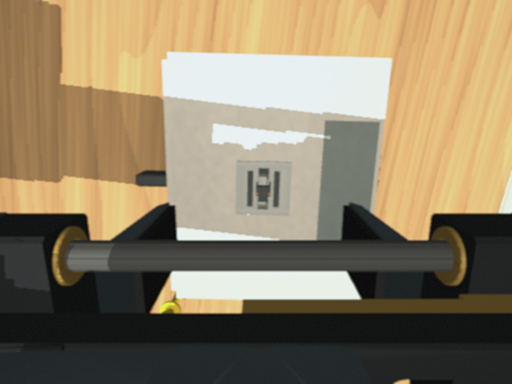

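The lock's steel square is centred at about (263,188) and the pull lug is at (152,179). Next I'll measure the lock precisely.

```bash
python3 - <<'E'
from h import *; import pickle
s=pickle.load(open('w1.pkl','rb')); im=cv2.imread('pics/w1.png')
c=cv2.resize(im[140:235,215:315],None,fx=6,fy=6,interpolation=cv2.INTER_CUBIC); cv2.imwrite('pics/w1c.png',c)
g=cv2.cvtColor(im,cv2.COLOR_BGR2GRAY)
m=(g<70).astype(np.uint8); m[:150]=0;m[205:]=0;m[:,:230]=0;m[:,300:]=0
n,l,st,ce=cv2.connectedComponentsWithStats(m)
for i in range(1,n):
    if st[i,4]>15: 
        p=np.argwhere(l==i)[:,::-1].astype(np.float32); print(st[i],ce[i],cv2.minAreaRect(p),onz('wrist',ce[i],112,s).round(1))
for row in(165,188,210): print(row,g[row,225:300])
for col in(240,285): print(col,g[150:225,col])
# till edges
print(g[120,155:180],g[120,370:400])
E
```

```text
[258 186  11   2  21] [263.23809524 186.47619048] ((263.0, 186.5), (1.0, 10.0), 90.0) [648.5  22.3 112. ]
165 [186 185 186 185 185 186 187 186 187 187 182 174 170 168 170 168 169 169
 169 169 169 168 170 170 170 170 170 170 169 170 170 170 171 170 172 172
 172 171 172 172 171 171 171 172 171 172 172 171 171 172 172 171 172 171
 172 171 172 172 171 171 172 171 172 171 171 171 175 181 185 185 185 185
 185 186 185]
188 [186 186 187 188 188 186 187 186 186 183 177 170 167 166 166 166 165 165
 167 169 170 161 129  92  75  75  80 109 147 160 143 109  84  74  74  74
  74  74  73  75  74  74  73  73  84 118 151 159 132  95  77  75  77  99
 140 165 172 173 172 172 172 170 168 167 170 175 181 183 183 183 183 183
 183 182 183]
210 [188 189 189 188 187 186 184 184 185 182 177 172 169 170 170 169 169 171
 171 171 171 171 170 170 170 169 171 171 170 171 172 170 169 169 167 168
 168 168 167 164 163 165 166 170 172 171 171 172 171 170 171 171 171 171
 171 171 173 171 171 172 171 170 170 171 176 182 184 184 183 181 183 183
 182 183 184]
240 [188 188 187 187 187 187 186 187 186 181 167 160 169 173 170 168 169 167
 169 167 167 167 168 167 167 167 167 166 167 166 166 166 167 166 166 166
 165 165 166 166 166 165 165 165 165 165 165 165 165 165 166 165 165 165
 164 164 164 164 167 169 169 168 166 167 172 181 185 185 184 185 186 186
 186 185 184]
285 [185 185 186 186 185 187 186 186 187 186 186 177 161 167 173 172 170 169
 170 172 173 173 173 172 172 173 172 173 171 172 171 172 170 172 172 171
 171 171 172 171 171 171 171 171 170 170 171 169 171 170 171 169 169 168
 169 169 168 169 168 168 171 170 168 166 166 170 180 182 183 183 183 183
 182 182 181]
[125 124 125 127 127 129 124 122 135 163 182 187 186 186 185 185 184 184
 182 181 180 180 180 181 180] [175 174 176 176 179 177 177 177 176 176 178 179 179 182 185 189 189 188
 186 184 180 176 170 171 178 187 190 192 194 194]
```

View pics/w1c.png

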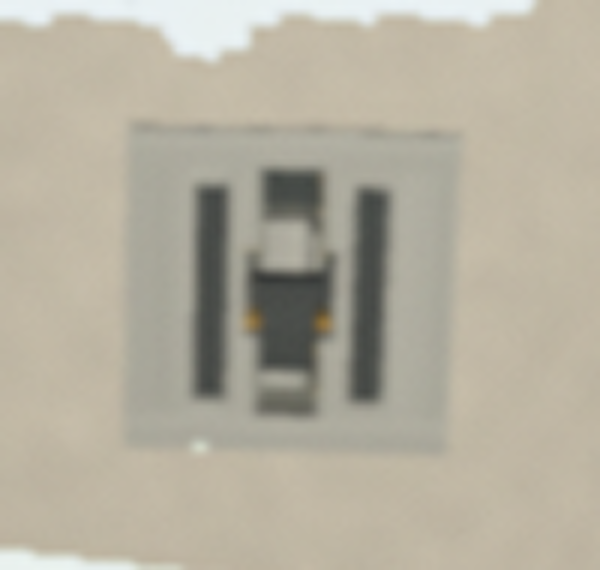

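```bash
python3 - <<'E'
from h import *; import pickle
s=pickle.load(open('w1.pkl','rb'))
f=lambda x,y:onz('wrist',((x+.5)/6-.5+215,(y+.5)/6-.5+140),112,s)
C=[f(127,122),f(462,130),f(446,455),f(122,448)]
print(np.mean(C,0).round(2), [np.linalg.norm(C[i]-C[i-1]).round(1) for i in range(4)])
ang=lambda a,b:np.degrees(np.arctan2(*(b-a)[[1,0]]))
print('x dirs',ang(C[0],C[1]),ang(C[3],C[2]),'y',ang(C[3],C[0])-90,ang(C[2],C[1])-90)
B=[f(212,185),f(209,398),f(373,190),f(366,402)]
print('bars',np.mean(B,0).round(2),ang(B[1],B[0])-90,ang(B[3],B[2])-90,'slot',f(292,170),f(287,413),np.mean([f(292,170),f(287,413)],0))
print('scene/top check',proj('top',np.mean(C,0)),proj('scene',np.mean(C,0)))
print(f(0,0),'lug',onz('wrist',(152,172),92,s),onz('wrist',(137,177),92,s))
# till edge angle from front top edge
print(onz('wrist',(163.5,120),110,s),onz('wrist',(168,225),110,s))
E
```

```text
[648.36  20.7  112.  ] [np.float64(48.7), np.float64(47.7), np.float64(48.6), np.float64(48.1)]
x dirs 5.882073014050794 5.976336745834994 y 5.420009944673879 5.803777593955488
bars [648.53  20.25 112.  ] 6.083140318696209 6.125216608308818 slot [646.43718366  38.56545756 112.        ] [650.4019056    2.45704135 112.        ] [648.41954463  20.51124946 112.        ]
scene/top check [260.73258953 163.9579595 ] [282.19074925 204.98719391]
[602.66230835  57.34605291 112.        ] lug [545.56734221  18.36015788  92.        ] [531.978973    11.87670292  92.        ]
[558.46744677  67.93927707 110.        ] [567.87694857 -24.45844205 110.        ]
```

The lock is at (648.4, 20.5) with a yaw of 6.0°. The square measures 48 mm, which matches the description, and the top view agrees to about 1.5 mm. Next I'll look at the rack.

play_rows(
  increments=[
    [-20,-55,0,0,0],
    [-20,-55,0,0,0],
    [-20,-55,0,0,0],
    [-20,-55,0,0,0],
    [-20,-55,0,0,0],
    [-20,-55,0,-1,0],
    [0,0,0,0,0],
    [0,0,0,0,0],
  ],
)

```text
time_s: 3.08
ee_pos: [525.8, -307.8, 233.1]
ee_rot: [180.0, -0.1, 96.2]
force: [0.4, -0.3, 0.1]
gripper_width: 91.5
```

```bash
python3 - <<'E'
from h import *
s=env.state(); im=env.grab_frame('wrist')[:,:,::-1]
cv2.imwrite('pics/w2.png',im); import pickle; pickle.dump(s,open('w2.pkl','wb'))
print(s['time_s'],s['ee_pos'],s['ee_rot'],s['force'],s['qpos'])
cv2.imwrite('pics/w2c.png',cv2.resize(im[70:230,180:340],None,fx=3.7,fy=3.7,interpolation=cv2.INTER_CUBIC))
E
```

```text
3.075 [ 525.80599897 -307.77164568  233.08316083] [ 1.79988016e+02 -5.32990885e-02  9.62105157e+01] [ 0.35169986 -0.28696832  0.10562991] [-3.14495435e+01  2.12651441e+01  8.44290936e+01  5.14276741e-02
  7.43288457e+01 -3.76739550e+01]
```

View pics/w2.png

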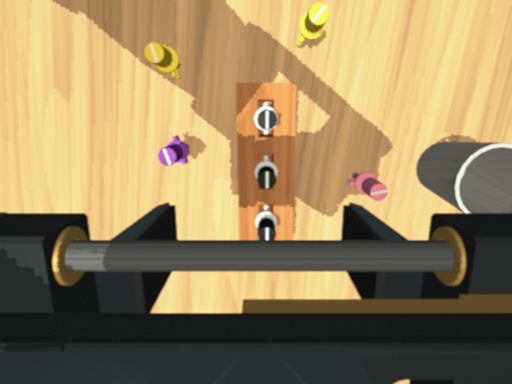

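View pics/w2c.png

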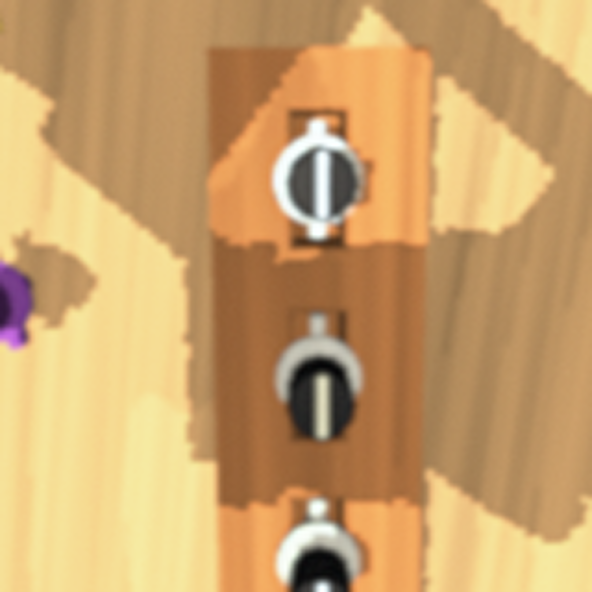

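The view shows three black keys with their head tops at about (267,120), (267,179) and (267,230). Purple is at (174,152), pink at (370,186), and yellow at (160,55) and (315,20).

```bash
python3 - <<'E'
from h import *; import pickle
s=pickle.load(open('w2.pkl','rb'))
q=lambda x,y:((x+.5)/3.7-.5+180,(y+.5)/3.7-.5+70)
k1=onz('wrist',q(323,185),92,s);k2=onz('wrist',q(321.5,406),92,s)
print('k1',k1,'k2',k2,np.linalg.norm(k1-k2))
# collar / slot at z 50..
print('collar1 (z~62?)',[onz('wrist',q(318,180),z,s).round(1) for z in (50,55,62)],'c2',[onz('wrist',q(318.5,375),z,s).round(1) for z in (50,55,62)])
print('slot1 ',(onz('wrist',q(319,113),50,s)+onz('wrist',q(319,244),50,s))/2)
print('edges',onz('wrist',q(208,47),50,s),onz('wrist',q(432,49),50,s),onz('wrist',q(427,480),50,s),onz('wrist',q(218,480),50,s))
print('purple',onz('wrist',(170,155),80,s),'pink',onz('wrist',(376,190),80,s),'yel',onz('wrist',(155,52),80,s),onz('wrist',(317,12),80,s))
E
```

```text
k1 [ 526.57817354 -250.01232991   92.        ] k2 [ 532.49288234 -304.12623102   92.        ] 54.43618349386178
collar1 (z~62?) [array([ 526.2, -249.8,   50. ]), array([ 526.1, -249.7,   55. ]), array([ 525.9, -249.6,   62. ])] c2 [array([ 532.6, -303.9,   50. ]), array([ 532.4, -303. ,   55. ]), array([ 532.1, -301.7,   62. ])]
slot1  [ 526.46290299 -249.61862708   50.        ]
edges [ 492.895238   -218.43589798   50.        ] [ 552.67594672 -212.34645084   50.        ] [ 567.60408103 -331.2849998    50.        ] [ 507.02288305 -337.96710732   50.        ]
purple [ 438.98428868 -293.13946147   80.        ] pink [ 640.61170113 -305.40440492   80.        ] yel [ 421.53532027 -202.92577273   80.        ] [ 559.36195437 -155.25948816   80.        ]
```

The keys are at k1 (526.6,-250.0) and k2 (532.5,-304.1). They are 54.4 mm apart against a nominal 55, and the collar is consistent with z=50, so these positions hold up. I'll move over key 1, narrow the jaws, and descend.

play_rows(
  increments=[
    [1,29,-20,0,0.4],
    [0,30,-20,0,0.4],
    [0,0,-40,0,0.4],
    [0,0,-30,0,0.4],
    [0,0,0,0,0.4],
    [0,0,0,0,0.4],
  ],
)

```text
time_s: 3.88
ee_pos: [528.0, -249.6, 124.3]
ee_rot: [179.9, 0.1, 96.2]
force: [0.5, -0.9, 0.1]
gripper_width: 55.0
```

```bash
python3 - <<'E'
from h import *
s=env.state(); im=env.grab_frame('wrist')[:,:,::-1]
cv2.imwrite('pics/w3.png',im); print(s['time_s'],s['ee_pos'],s['ee_rot'],s['gripper_width'])
print(proj('wrist',[526.6,-249.9,92],s))
E
```

```text
3.875 [ 527.97427134 -249.59026845  124.28176494] [1.79888386e+02 5.99085040e-02 9.62465909e+01] 54.96763118648881
[256.71638344 220.79687618]
```

View pics/w3.png

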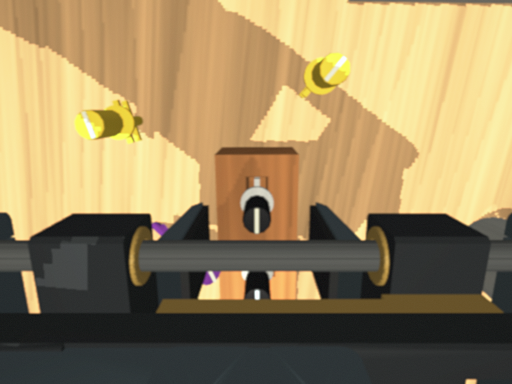

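The head line sits at about (257,218), where I predicted it. I'll descend and grip.

play_rows(
  increments=[
    [-0.5,0,-30,0,0.4],
    [0,0,-20,0,0.4],
    [0,0,0,0,0.4],
    [0,0,0,0,1],
    [0,0,0,0,1],
    [0,0,0,0,1],
    [0,0,0,0,1],
    [0,0,0,0,1],
  ],
  newtons=30,
)

```text
time_s: 4.92
ee_pos: [526.5, -250.3, 73.3]
ee_rot: [180.0, 0.0, 96.2]
force: [0.0, -0.2, 1.9]
gripper_width: 17.2
```

play_rows(
  increments=[
    [0,0,20,0,1],
    [0,0,40,0,1],
    [0,0,45,0,1],
    [0,0,25,0,1],
    [20,45,0,0,1],
    [22,50,0,0,1],
    [22,50,0,0,1],
    [22,50,0,0,1],
    [22,50,0,0,1],
    [14,26,0,0,1],
    [0,0,0,0,1],
    [0,0,0,0,1],
  ],
)

```text
time_s: 6.42
ee_pos: [647.7, 20.1, 202.6]
ee_rot: [-179.9, 0.0, 96.1]
force: [-0.3, -0.3, 0.4]
gripper_width: 17.8
```

```bash
python3 - <<'E'
from h import *; import pickle
for n in ('wrist','top','scene'):
    s=env.state(); im=env.grab_frame(n)[:,:,::-1]
    if n=='wrist': pickle.dump(s,open('w4.pkl','wb'))
    cv2.imwrite(f'pics/{n}4.png',im); print(s['time_s'],s['ee_pos'],s['ee_rot'],s['gripper_width'],s['force'],s['torque'])
E
```

```text
6.425 [647.7429      20.09266998 202.59249937] [-1.79926861e+02  3.07570958e-02  9.61484773e+01] 17.75623175974716 [-0.31408414 -0.28192811  0.37595924] [-0.10768039  0.10970522 -0.02091203]
6.475 [647.75588948  19.73432778 202.79667157] [-1.79951360e+02  2.48611145e-02  9.61031937e+01] 16.949004829291894 [ 0.4305579   0.0135655  -0.39741879] [-0.04205723  0.02906038 -0.00429823]
6.525 [647.77404696  19.55884248 202.94141431] [-1.79967122e+02  1.89302369e-02  9.60791942e+01] 17.26154746066766 [ 0.14389929  0.35225534 -0.54887656] [-0.09156196  0.05055796 -0.01925409]
```

View pics/wrist4.png

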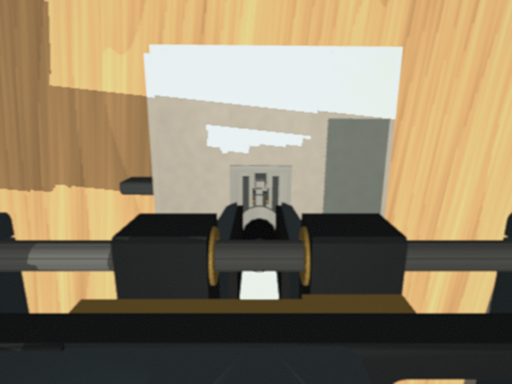

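View pics/scene4.png

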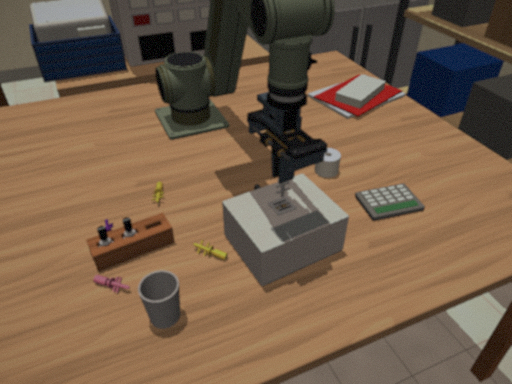

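The look-alikes have toppled, although the arm never went near them. Key 1 is held over the lock. I'll zoom in to check its alignment.

```bash
python3 - <<'E'
from h import *; import pickle
im=cv2.imread('pics/wrist4.png')
cv2.imwrite('pics/w4c.png',cv2.resize(im[155:255,210:310],None,fx=6,fy=6,interpolation=cv2.INTER_CUBIC))
s=pickle.load(open('w4.pkl','rb'))
o=np.array(s['ee_pos'])+[0,0,3]
for dz in(-27,-36,-70): print(dz,proj('wrist',o+[0,0,dz],s))
print(proj('wrist',[648.4,20.5,112],s))
E
```

```text
-27 [259.17919872 225.23921453]
-36 [259.17983494 220.18803591]
-70 [259.18180543 204.53226493]
[260.07380199 195.63563382]
```

View pics/w4c.png

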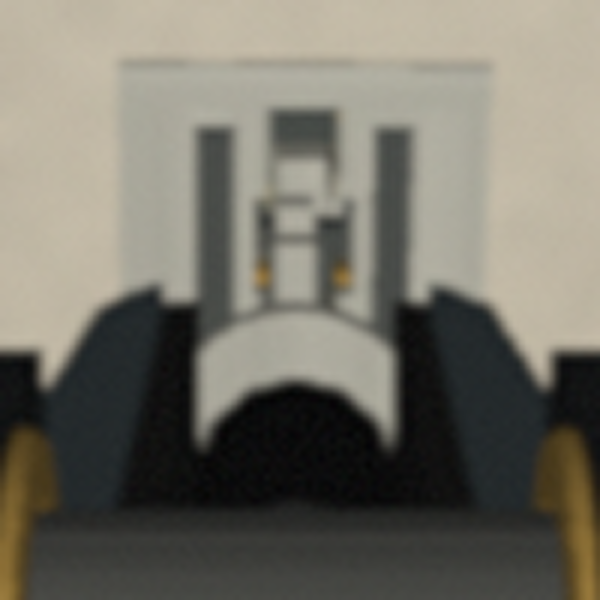

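play_rows(
  increments=[
    [0.8,0.7,-8,0,1],
    [0,0,-10,0,1],
    [0,0,-8,0,1],
    [0,0,0,0,1],
  ],
)

```text
time_s: 7.08
ee_pos: [648.5, 21.4, 175.7]
ee_rot: [-179.9, -0.0, 96.2]
force: [0.6, -0.4, 0.4]
gripper_width: 17.2
```

play_rows(
  increments=[
    [0,-0.3,-8,0,1],
    [0,0,-8,0,1],
    [0,0,-8,0,1],
    [0,0,-8,0,1],
    [0,0,-5,0,1],
    [0,0,0,0,1],
  ],
)

```text
time_s: 7.82
ee_pos: [648.9, 21.2, 139.4]
ee_rot: [-179.9, -0.0, 96.2]
force: [-0.1, 0.8, -1.2]
gripper_width: 17.3
```

play_rows(
  increments=[
    [0,0,-3,0,1],
    [0,0,-2,0,1],
    [0,0,0,0,1],
  ],
)

```text
time_s: 8.2
ee_pos: [649.3, 21.2, 135.4]
ee_rot: [180.0, 0.0, 96.2]
force: [-0.1, -0.2, 1.0]
gripper_width: 17.1
```

```bash
python3 - <<'E'
from h import *; import pickle
s=env.state(); im=env.grab_frame('wrist')[:,:,::-1]
cv2.imwrite('pics/w5c.png',cv2.resize(im[155:285,190:330],None,fx=4,fy=4,interpolation=cv2.INTER_CUBIC))
print(s['ee_pos'],s['force'],s['torque'])
E
```

```text
[649.31200521  21.20808693 135.35820706] [-0.14678436 -0.15702949  1.04407151] [-0.09114716  0.05033917 -0.04052139]
```

View pics/w5c.png

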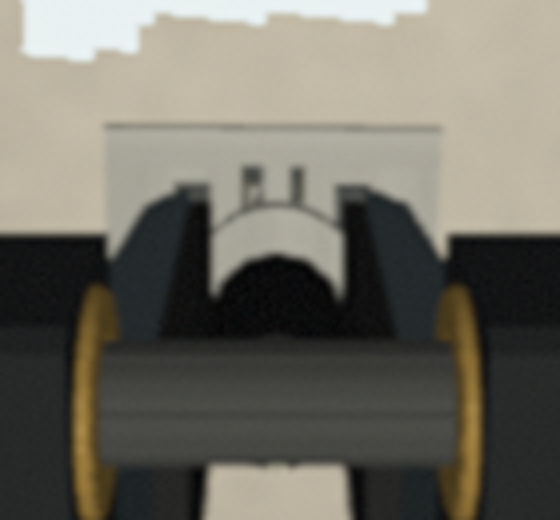

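play_rows(
  increments=[
    [0,0,-1.5,0,1],
    [0,0,-1.5,0,1],
    [0,0,0,0,1],
  ],
)

```text
time_s: 8.62
ee_pos: [649.4, 21.2, 135.3]
ee_rot: [179.9, 0.0, 96.2]
force: [-5.2, 0.7, 14.8]
gripper_width: 17.6
```

The key is seated at z=135.3 with 15 N upward force. I'll ease off slightly and turn clockwise in steps, watching the torque.

play_rows(
  increments=[
    [-0.5,-0.2,1,0,1],
    [0,0,0,-5,1],
    [0,0,0,-5,1],
    [0,0,0,-4,1],
    [0,0,0,0,1],
  ],
)

```text
time_s: 9.25
ee_pos: [648.7, 21.2, 135.3]
ee_rot: [179.9, -0.0, 82.2]
force: [-2.7, 0.2, 10.3]
gripper_width: 17.4
```

```bash
python3 - <<'E'
from h import *
s=env.state(); print(s['ee_pos'],s['ee_rot'],s['force'],s['torque'],s['effort'][5])
E
```

```text
[648.67986372  21.24760554 135.27761105] [ 1.79916681e+02 -3.24913792e-02  8.21569211e+01] [-2.6740559   0.18136331 10.26249099] [0.03370301 0.81800118 0.08943165] 0.23091422393918037
```

play_rows(
  increments=[
    [0,0,0.5,-4,1],
    [0,0,0,-4,1],
    [0,0,0,0,1],
  ],
)

```text
time_s: 9.62
ee_pos: [648.1, 20.7, 135.3]
ee_rot: [180.0, 0.1, 74.2]
force: [-4.4, -0.7, 9.2]
gripper_width: 17.2
```

```bash
python3 - <<'E'
from h import *
s=env.state(); print(s['ee_pos'],s['ee_rot'],s['force'],s['torque'],s['effort'][5])
im=env.grab_frame('wrist')[:,:,::-1]
cv2.imwrite('pics/w6c.png',cv2.resize(im[155:285,190:330],None,fx=4,fy=4,interpolation=cv2.INTER_CUBIC))
E
```

```text
[648.13315277  20.67715236 135.31420387] [1.79984491e+02 5.12387260e-02 7.42081718e+01] [-4.43200164 -0.65673418  9.21681102] [-0.21719891  0.847162    0.35883855] 0.41952140629291534
```

View pics/w6c.png

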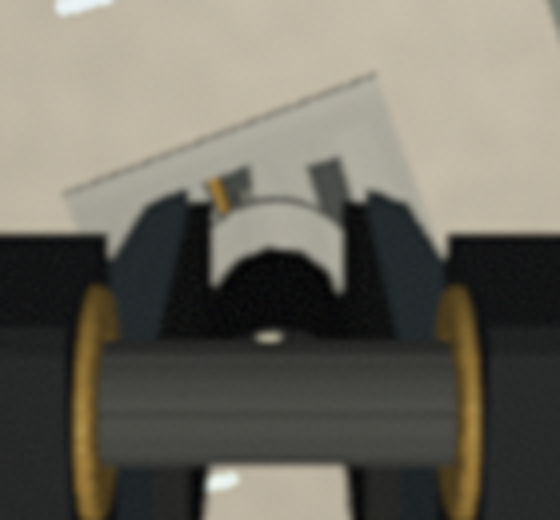

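The torque has climbed to 0.36 N m at 22° and the lock's bars are still parallel to the square, so this key is blocked. I'll turn back and pull it out.

play_rows(
  increments=[
    [0.2,0,1.5,7,1],
    [0,0,0,7,1],
    [0,0,0,5,1],
    [0,0,0,0,1],
  ],
)

```text
time_s: 10.18
ee_pos: [649.2, 21.0, 135.4]
ee_rot: [179.9, 0.0, 93.1]
force: [-0.2, 0.4, 1.9]
gripper_width: 17.2
```

```bash
python3 - <<'E'
from h import *
s=env.state(); print(s['ee_pos'],s['ee_rot'],s['force'],s['torque'],s['effort'][5])
E
```

```text
[649.15788781  20.97530805 135.37333046] [1.79939083e+02 6.38504428e-03 9.31011518e+01] [-0.24160889  0.36996937  1.94020674] [-0.12530252  0.06884647  0.02056182] -0.1676682522520423
```

Torque is near zero. I'll lift gently and watch the force.

play_rows(
  increments=[
    [0,0,4,0,1],
    [0,0,6,0,1],
    [0,0,8,0,1],
    [0,0,0,0,1],
  ],
)

```text
time_s: 10.68
ee_pos: [649.1, 21.0, 154.0]
ee_rot: [179.9, 0.0, 93.1]
force: [0.9, 0.5, 0.3]
gripper_width: 17.3
```

play_rows(
  increments=[
    [0,0,15,0,1],
    [0,0,20,0,1],
    [0,0,15,0,1],
    [0,0,0,0,1],
  ],
)

```text
time_s: 11.18
ee_pos: [649.7, 21.0, 204.8]
ee_rot: [179.8, 0.0, 93.2]
force: [0.3, 1.2, -1.2]
gripper_width: 17.3
```

```bash
python3 - <<'E'
from h import *
s=env.state(); print(s['ee_pos'],s['ee_rot'],s['force'],s['torque'])
im=env.grab_frame('wrist')[:,:,::-1]
cv2.imwrite('pics/w7c.png',cv2.resize(im[155:255,210:310],None,fx=6,fy=6,interpolation=cv2.INTER_CUBIC))
E
```

```text
[649.67939816  21.02232501 204.84305793] [1.79793644e+02 8.24162911e-03 9.31574649e+01] [ 0.28496725  1.15287257 -1.2092155 ] [-0.06468845  0.01245703  0.02259685]
```

View pics/w7c.png

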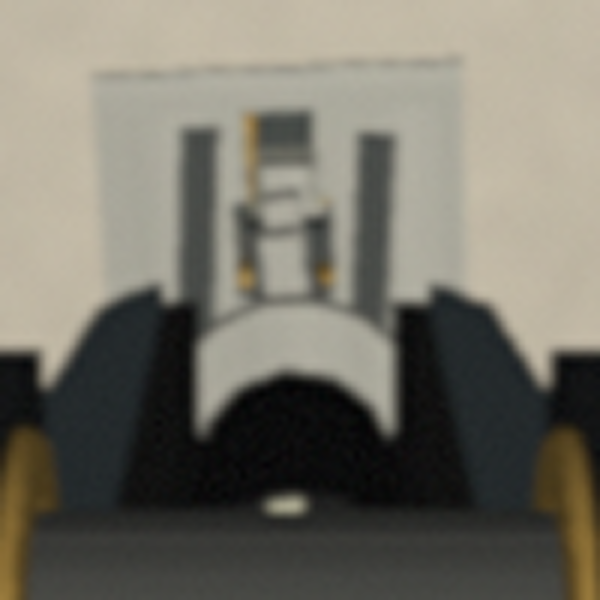

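Key 1's bits look turned about 8° counter-clockwise in the grip. I'll correct the yaw by -5° and take it back to its slot.

play_rows(
  increments=[
    [-12,-26,0,-2.5,1],
    [-22,-50,0,-2.5,1],
    [-22,-50,0,0,1],
    [-22,-50,0,0,1],
    [-22,-50,0,0,1],
    [-22.4,-45,0,0,1],
    [0,0,-30,0,1],
    [0,0,-35,0,1],
    [0,0,-10,0,1],
    [0,0,0,0,1],
  ],
)

```text
time_s: 12.48
ee_pos: [526.3, -249.7, 127.4]
ee_rot: [-179.9, -0.0, 88.2]
force: [-0.5, 0.0, 0.2]
gripper_width: 17.3
```

```bash
python3 - <<'E'
from h import *
s=env.state(); print(s['time_s'],s['ee_pos'],s['ee_rot'],s['force'],s['torque'])
im=env.grab_frame('wrist')[:,:,::-1]
cv2.imwrite('pics/w8c.png',cv2.resize(im[135:255,200:320],None,fx=5,fy=5,interpolation=cv2.INTER_CUBIC))
print(proj('wrist',[526.5,-249.8,50],s))
E
```

```text
12.475 [ 526.25545453 -249.74289744  127.44200034] [-1.79923154e+02 -3.74256537e-02  8.81727685e+01] [-0.5286841   0.03648223  0.22882241] [-0.09307314  0.12699021 -0.04045855]
[259.38719035 200.72587205]
```

View pics/w8c.png

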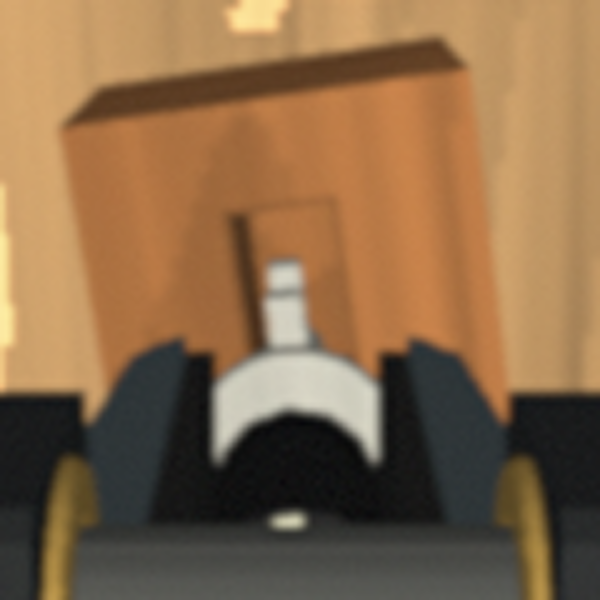

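The key's bits line up with the slot, so I'll push it down.

play_rows(
  increments=[
    [0,0,-15,0,1],
    [0,0,-20,0,1],
    [0,0,-15,0,1],
    [0,0,-4,0,1],
    [0,0,-2,0,1],
    [0,0,-1.5,0,1],
    [0,0,0,0,1],
  ],
)

```text
time_s: 13.4
ee_pos: [525.8, -249.7, 73.2]
ee_rot: [-180.0, -0.0, 88.2]
force: [-6.2, 2.6, 14.4]
gripper_width: 17.0
```

It is seated at z=73.2, the same as at pickup. I'll release it, lift, and move over key 2.

play_rows(
  increments=[
    [0,0,1,0,0.4],
    [0,0,0,0,0.4],
    [0,0,0,0,0.4],
    [0,0,0,0,0.4],
    [0,0,25,0,0.4],
    [0,0,30,0,0.4],
    [3,-27,0,4,0.4],
    [3,-27.2,0,4,0.4],
    [0,0,0,0,0.4],
    [0,0,0,0,0.4],
  ],
)

```text
time_s: 14.65
ee_pos: [532.1, -303.6, 126.0]
ee_rot: [-180.0, -0.1, 96.1]
force: [0.5, -0.3, 0.9]
gripper_width: 54.8
```

```bash
python3 - <<'E'
from h import *
s=env.state(); print(s['time_s'],s['ee_pos'],s['ee_rot'],s['gripper_width'])
im=env.grab_frame('wrist')[:,:,::-1]
cv2.imwrite('pics/w9c.png',cv2.resize(im[135:255,180:340],None,fx=5,fy=5,interpolation=cv2.INTER_CUBIC))
print(proj('wrist',[532.4,-304.2,92],s),proj('wrist',[526.5,-249.8,92],s))
E
```

```text
14.65 [ 532.05053683 -303.57146754  125.98895791] [-1.79952770e+02 -6.95664781e-02  9.61070007e+01] 54.782676308668805
[259.61080018 220.77456972] [259.67665294 130.54743053]
```

View pics/w9c.png

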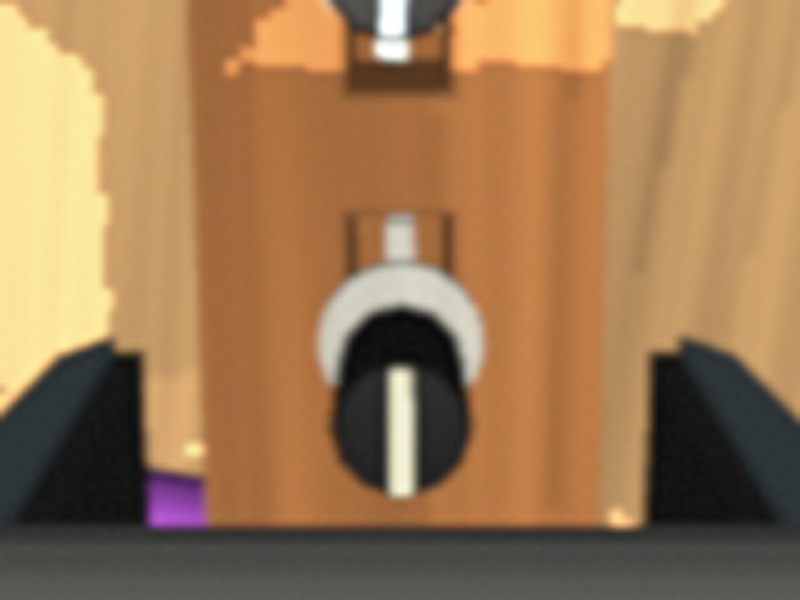

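Key 2's head is centred between the jaws at about (260,221). I'll grip it and carry it to the lock.

play_rows(
  increments=[
    [0,0,-30,0,0.4],
    [0,0,-23.5,0,0.4],
    [0,0,0,0,0.4],
    [0,0,0,0,1],
    [0,0,0,0,1],
    [0,0,0,0,1],
    [0,0,0,0,1],
    [0,0,25,0,1],
    [0,0,45,0,1],
    [0,0,45,0,1],
    [0,0,15,0,1],
    [19,54,0,0,1],
    [20,56,0,0,1],
    [20,56,0,0,1],
    [20,56,0,0,1],
    [20,56,0,0,1],
    [17.4,46.8,0,0,1],
    [0,0,0,0,1],
    [0,0,0,0,1],
  ],
  newtons=30,
)

```text
time_s: 17.08
ee_pos: [648.1, 20.3, 201.7]
ee_rot: [-179.9, 0.0, 96.2]
force: [-0.0, 0.0, 0.1]
gripper_width: 17.1
```

```bash
python3 - <<'E'
from h import *
s=env.state(); print(s['time_s'],s['ee_pos'],s['ee_rot'],s['gripper_width'])
im=env.grab_frame('wrist')[:,:,::-1]
cv2.imwrite('pics/w10c.png',cv2.resize(im[155:255,210:310],None,fx=6,fy=6,interpolation=cv2.INTER_CUBIC))
E
```

```text
17.075 [648.12901281  20.29090741 201.71651987] [-1.79857973e+02  2.32441702e-02  9.61813610e+01] 17.124827656885092
```

View pics/w10c.png

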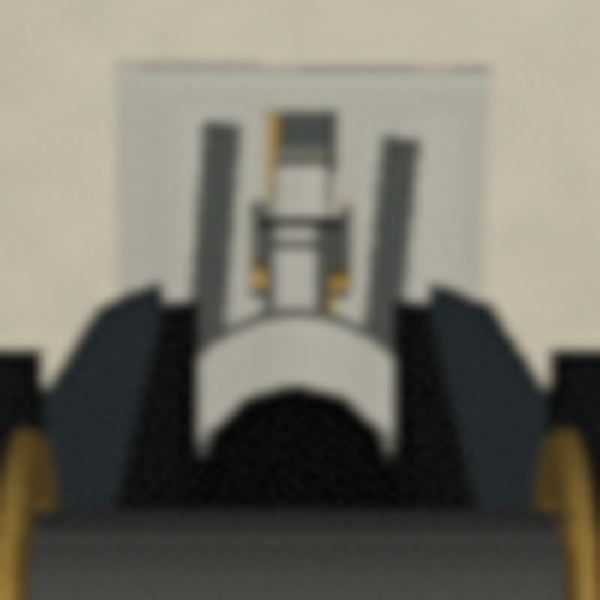

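Key 2 is over the lock. The plug bars show about 5° of turn left from the first try, which does no harm. I'll insert it.

play_rows(
  increments=[
    [0.3,0.2,-8,0,1],
    [0,0,-10,0,1],
    [0,0,-8,0,1],
    [0,0,-8,0,1],
    [0,0,-8,0,1],
    [0,0,-8,0,1],
    [0,0,-8,0,1],
    [0,0,-5,0,1],
    [0,0,-3,0,1],
    [0,0,-2,0,1],
    [0,0,0,0,1],
  ],
)

```text
time_s: 18.5
ee_pos: [649.3, 20.8, 135.4]
ee_rot: [180.0, 0.0, 96.2]
force: [-0.2, 0.2, 1.3]
gripper_width: 17.3
```

play_rows(
  increments=[
    [-0.2,0,-1.5,0,1],
    [0,0,0,0,1],
    [0,0,0.5,-5,1],
    [0,0,0,-5,1],
    [0,0,0,-5,1],
    [0,0,0,-4,1],
    [0,0,0,0,1],
  ],
)

```text
time_s: 19.38
ee_pos: [649.2, 20.9, 135.4]
ee_rot: [179.9, -0.0, 77.1]
force: [-1.9, -0.1, 4.6]
gripper_width: 17.2
```

```bash
python3 - <<'E'
from h import *
s=env.state(); print(s['ee_pos'],s['ee_rot'],s['force'],s['torque'],s['effort'][5])
E
```

```text
[649.17515958  20.94924119 135.40619107] [ 1.79915161e+02 -3.26649529e-02  7.71390205e+01] [-1.93527486 -0.07501212  4.56176877] [-0.00544084  0.37838578  0.03984178] 0.11157763190567493
```

play_rows(
  increments=[
    [0,0,0,-4,1],
    [0,0,0,-3,1],
    [0,0,0,0,1],
  ],
)

```text
time_s: 19.75
ee_pos: [649.0, 21.0, 135.4]
ee_rot: [179.9, -0.0, 70.1]
force: [-2.6, 0.9, 5.6]
gripper_width: 17.2
```

```bash
python3 - <<'E'
from h import *
s=env.state(); print(s['ee_pos'],s['ee_rot'],s['force'],s['torque'],s['effort'][5])
im=env.grab_frame('wrist')[:,:,::-1]
cv2.imwrite('pics/w11c.png',cv2.resize(im[155:285,190:330],None,fx=4,fy=4,interpolation=cv2.INTER_CUBIC))
E
```

```text
[648.98289859  20.97356105 135.37286421] [ 1.79946822e+02 -3.69490639e-02  7.01428957e+01] [-2.59264778  0.91075966  5.55834402] [-0.01977329  0.53086781  0.01182043] 0.0999232311733067
```

View pics/w11c.png

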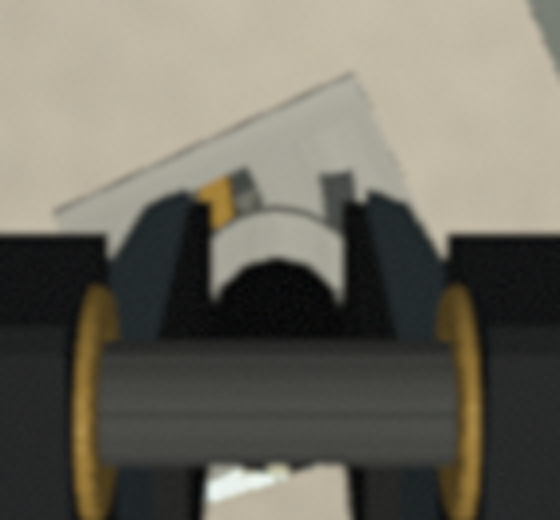

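At 26° the torque is still only about 0.01 N m and the bars are turning with the key, so this looks like the right key. I'll keep turning.

play_rows(
  increments=[
    [0,0,0,-6,1],
    [0,0,0,-6,1],
    [0,0,0,-6,1],
    [0,0,0,-6,1],
    [0,0,0,-6,1],
    [0,0,0,-6,1],
    [0,0,0,-6,1],
    [0,0,0,-6,1],
    [0,0,0,0,1],
  ],
)

```text
time_s: 20.92
ee_pos: [648.8, 21.2, 135.4]
ee_rot: [-180.0, -0.0, 22.1]
force: [-2.7, 0.8, 5.8]
gripper_width: 17.4
```

```bash
python3 - <<'E'
from h import *
s=env.state(); print(s['ee_pos'],s['ee_rot'],s['force'],s['torque'],s['effort'][5])
E
```

```text
[648.7969922   21.18746637 135.39135599] [-1.79981938e+02 -4.67966281e-02  2.21237271e+01] [-2.70920194  0.81140745  5.78264964] [0.11411008 0.67726082 0.04126856] 0.1472060987725854
```

play_rows(
  increments=[
    [0,0,0,-4,1],
    [0,0,0,-4,1],
    [0,0,0,-3,1],
    [0,0,0,0,1],
  ],
)

```text
time_s: 21.42
ee_pos: [648.9, 21.3, 135.4]
ee_rot: [-180.0, -0.1, 11.2]
force: [-2.5, 1.4, 5.8]
gripper_width: 17.4
```

```bash
python3 - <<'E'
from h import *
s=env.state(); print(s['ee_pos'],s['ee_rot'],s['force'],s['torque'],s['effort'][5])
im=env.grab_frame('wrist')[:,:,::-1]
cv2.imwrite('pics/w12c.png',cv2.resize(im[125:285,150:370],None,fx=3.6,fy=3.6,interpolation=cv2.INTER_CUBIC))
E
```

```text
[648.93442489  21.26248093 135.37792907] [-1.79982354e+02 -5.87025511e-02  1.11930579e+01] [-2.45298904  1.44814063  5.78121637] [0.20902583 0.56862972 0.31514514] 0.3701098635792732
```

View pics/w12c.png

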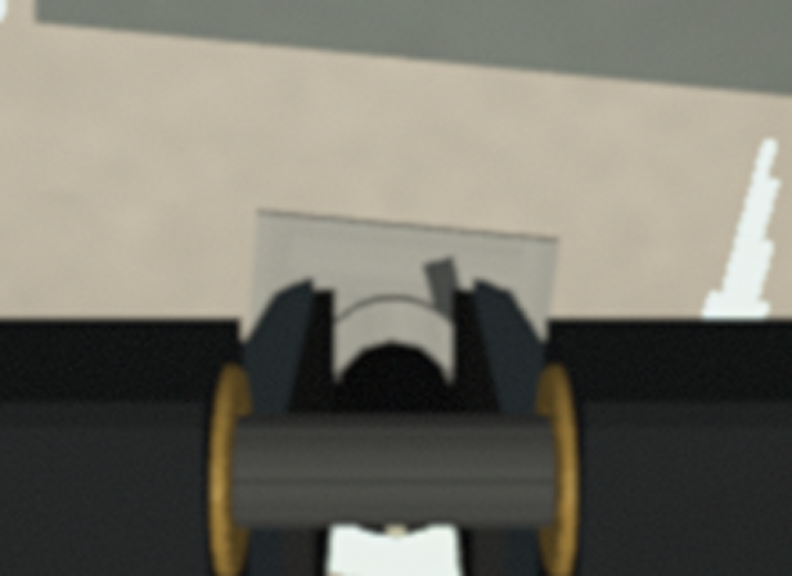

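The torque rose to 0.32 N m at 85°, so the key is at the stop. I'll release it, lift, and look.

play_rows(
  increments=[
    [0,0,0.5,1.5,1],
    [0,0,0,0,0.4],
    [0,0,0,0,0.4],
    [0,0,0,0,0.4],
    [0,0,0,0,0.4],
    [0,0,30,0,0.4],
    [0,0,40,0,0.4],
    [0,0,20,0,0.4],
    [-35,-3,0,-2,0.4],
    [-35,-4,0,-3,0.4],
    [-35,-4,0,-2,0.4],
    [0,0,0,0,0.4],
    [0,0,0,0,0.4],
  ],
)

```text
time_s: 23.1
ee_pos: [544.8, 9.8, 224.8]
ee_rot: [180.0, -0.1, 5.7]
force: [-0.3, 0.5, -0.3]
gripper_width: 54.6
```

```bash
python3 - <<'E'
from h import *; import pickle
s=env.state(); print(s['time_s'],s['ee_pos'],s['ee_rot'],s['gripper_width'],s['force'])
pickle.dump(s,open('w13.pkl','wb'))
im=env.grab_frame('wrist')[:,:,::-1]
cv2.imwrite('pics/w13.png',im)
print(proj('wrist',[544,9.5,92],s),proj('wrist',[648.4,20.5,112],s))
E
```

```text
23.1 [544.75998304   9.78626955 224.82648607] [ 1.79985803e+02 -9.25167970e-02  5.66575845e+00] 54.56422310013028 [-0.26058393  0.46705827 -0.27258084]
[258.14905334 185.76283685] [257.42209414  59.52054955]
```

View pics/w13.png

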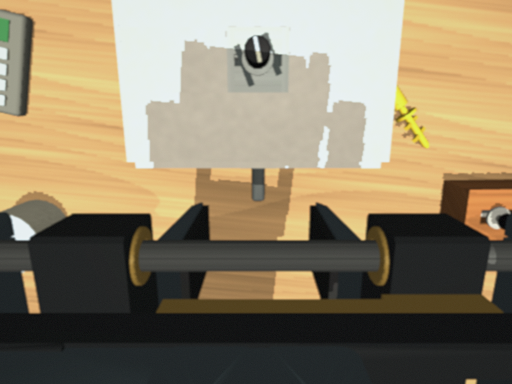

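The key stands in the lock at (258,48) and the lug runs from (258,168) to (258,200). I'll zoom in and measure both.

```bash
python3 - <<'E'
from h import *; import pickle
s=pickle.load(open('w13.pkl','rb')); im=cv2.imread('pics/w13.png')
cv2.imwrite('pics/w13c.png',np.hstack([cv2.resize(im[15:105,215:305],None,fx=4.4,fy=4.4,interpolation=cv2.INTER_CUBIC),cv2.resize(im[125:215,215:305],None,fx=4.4,fy=4.4,interpolation=cv2.INTER_CUBIC)]))
for p in((258,186),(258,168),(252,185),(264.5,185)): print(p,onz('wrist',p,92,s).round(1))
E
```

```text
(258, 186) [543.8   9.6  92. ]
(258, 168) [560.3  11.3  92. ]
(252, 185) [544.1  15.1  92. ]
(264.5, 185) [545.3   3.8  92. ]
```

View pics/w13c.png

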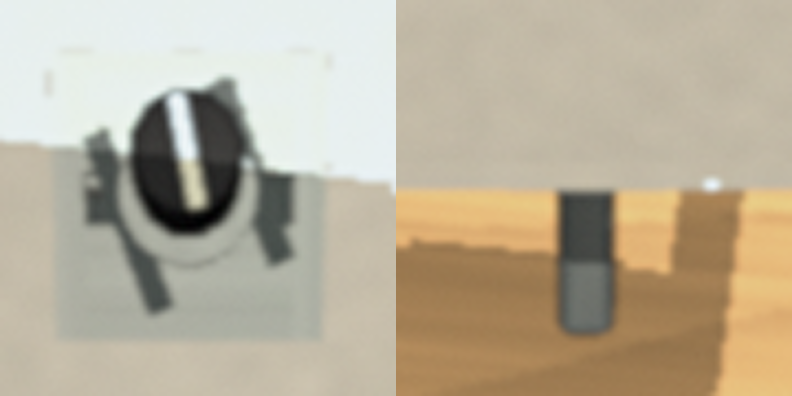

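The bars are turned about 68° (1.19 rad) and the key is upright. The lug is centred at (543.8, 9.6), as predicted. I'll descend and grip it.

play_rows(
  increments=[
    [-2,0,-40,0,0.4],
    [-2,0,-45,0,0.4],
    [0,-0.3,-40,0,0.4],
    [0,0,-24,0,0.4],
    [0,0,0,0,0.4],
    [0,0,0,0,1],
    [0,0,0,0,1],
    [0,0,0,0,1],
    [0,0,0,0,1],
  ],
  newtons=30,
)

```text
time_s: 24.28
ee_pos: [540.1, 9.5, 76.0]
ee_rot: [180.0, -0.1, 5.7]
force: [-0.4, 0.3, 0.3]
gripper_width: 17.7
```

play_rows(
  increments=[
    [0,0,0,0,1],
    [0,0,0,0,1],
  ],
)

```text
time_s: 24.52
ee_pos: [540.0, 10.3, 75.9]
ee_rot: [-179.9, -0.0, 5.6]
force: [-1.3, 4.6, 2.2]
gripper_width: 11.8
```

It is gripped at 11.8 mm. I'll pull 84 mm along the unit's -x, at a yaw of 6°.

play_rows(
  increments=[
    [-8,-0.8,0,0,1],
    [-12,-1.3,0,0,1],
    [-15,-1.6,0,0,1],
    [-15,-1.6,0,0,1],
    [-15,-1.6,0,0,1],
    [-10,-1,0,0,1],
    [-6,-0.6,0,0,1],
    [0,0,0,0,1],
    [0,0,0,0,1],
  ],
)

```text
time_s: 25.65
ee_pos: [460.3, 2.3, 75.9]
ee_rot: [-179.9, -0.2, 5.6]
force: [2.5, 8.3, 1.1]
gripper_width: 11.6
```

play_rows(
  increments=[
    [-2,0.8,0,0,1],
    [0,0,0,0,1],
  ],
)

```text
time_s: 25.9
ee_pos: [460.3, 2.4, 75.9]
ee_rot: [-180.0, -0.4, 5.6]
force: [7.2, 5.5, -4.2]
gripper_width: 11.9
```

The drawer is at its stop. I'll ease off, release it, retreat upward, and check everything.

play_rows(
  increments=[
    [2,0,0,0,1],
    [0,0,0,0,0.4],
    [0,0,0,0,0.4],
    [0,0,0,0,0.4],
    [0,0,0,0,0.4],
    [0,0,20,0,0.4],
    [0,0,45,0,0.4],
    [0,0,50,0,0.4],
    [-20,0,35,0,0.4],
    [-30,40,20,0,0.4],
    [-10,50,0,0,0.4],
    [0,50,0,0,0.4],
    [0,0,0,0,0.4],
    [0,0,0,0,0.4],
  ],
)

```text
time_s: 27.65
ee_pos: [398.7, 141.4, 245.3]
ee_rot: [179.9, 0.0, 5.7]
force: [0.8, 0.6, -0.6]
gripper_width: 54.9
```

```bash
python3 - <<'E'
from h import *
s=env.state(); print(s['time_s'],s['ee_pos'],s['force'],s['gripper_width'])
a=env.grab_frame('scene')[:,:,::-1];b=env.grab_frame('top')[:,:,::-1]
cv2.imwrite('pics/s14.png',a);cv2.imwrite('pics/t14.png',b)
f=lambda i:cv2.resize(i,None,fx=4,fy=4,interpolation=cv2.INTER_CUBIC)
cv2.imwrite('pics/s14c.png',cv2.vconcat([f(a[205:270,80:180]),f(a[165:235,240:340])]))
E
```

```text
27.65 [398.7119666  141.36918404 245.27967988] [ 0.7713824   0.57986642 -0.61129667] 54.93396746385269
```

View pics/s14.png

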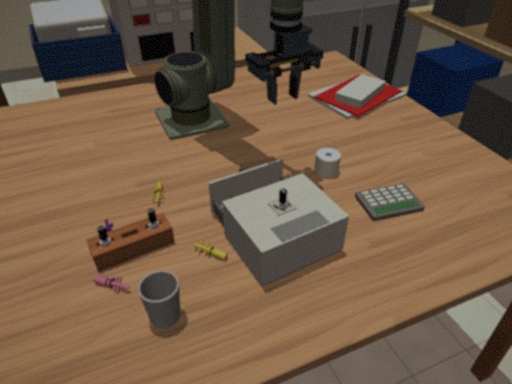

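View pics/t14.png

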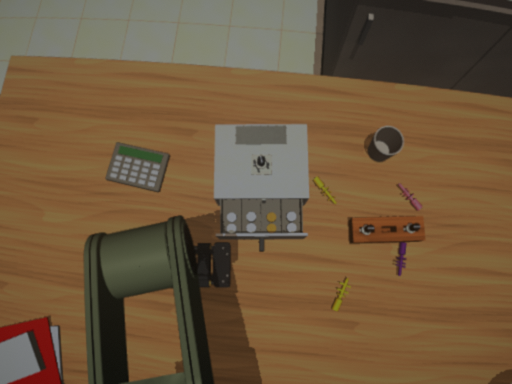

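View pics/s14c.png

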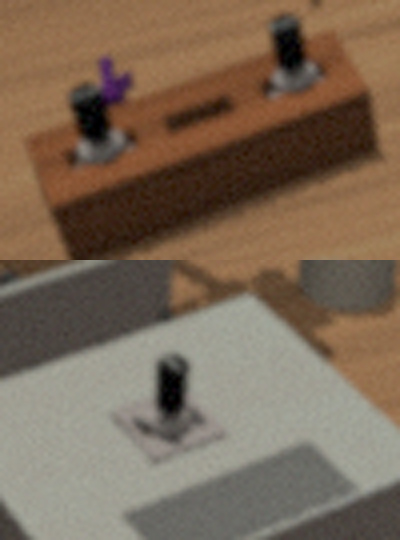

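The key stands upright in the lock at (283,195) and the drawer is open. The other two keys stand upright in the rack, and the roll, calculator and cup have not moved. I'll hand it in.

```bash
python3 -c "
from workcell import env
print(env.job_done())"
```

```text
the job is handed in; nothing more can be done
None
```

The drawer is unlocked and fully open, and the second key I tried is still in the lock. I handed the job in at about 28 s of the 72 s allowed; the hand-in reports no verdict.

- **First key (the slot nearest the till):** it was blocked, with torque rising to 0.36 N m at 22°. I put it back in its slot, and it seated at the same height as when I picked it up.
- **Second key (middle slot):** it turned easily until the torque rose to 0.32 N m at 85°. After I let go, the lock's bars measured about 68° (1.19 rad) of turn, with the key upright and seated.
- **Third key:** not tried, since the second one worked. It is still in its slot.
- **Drawer:** the lug moved about 80 mm and came up against its stop.

The last pictures show two keys upright in the rack and the key upright in the lock. The drawer is open, and the roll, calculator and pen cup are where they were. The gripper is clear of everything, with forces near zero.

- **Toppled look-alikes:** the coloured look-alike keys fell over early in the run. I never touched them.
- **Camera disagreement:** the top and wrist views differed by about 1.5 mm on the keyhole, which is within the stated calibration.

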